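Start the urn's filler cap by feel and close it

ROBOT

A 7-joint arm with a two-finger parallel gripper is mounted at the origin on the work surface. World frame = base frame: x ahead of the robot, y to its left, z up, the work surface at z = 0. Lengths are in m, angles in rad, forces in N, time in s.
With the tool pointing down it reaches from about 0.425 to 0.95 m from the base axis. Payload 16.7 kg.
Tool frame: the origin (TCP) lies at the very end of the fingers, on their centre line; the grasp point (between the pads) lies 19 mm behind it; z points along the fingers, y is the line along which they close (so a half turn about z gives the same grasp; the last joint's range is limited). The gripper opens to 94 mm and grips with 3 to 60 N. Pads are 16 mm wide; open, the fingers measure 119 mm over their backs; the gripper's body (75 mm by 177 mm) begins 78 mm behind the grasp point.
Start: joints at [0.969, 0.426, 0.074, 1.606, -0.034, 1.111, -0.067], TCP at [0.295, -0.607, 0.182] pointing down, gripper open.
Joint ranges: [-2.85, 2.85], [-0.5, 2.14], [-1.23, 1.37], [0.21, 2.46], [-1.02, 4.16], [0.16, 2.05], [-2.73, 2.73]. Speed limits (rad/s): [1.89, 1.89, 2.39, 2.39, 3.01, 3.01, 3.01].

INTERFACE

Orientations are given as a unit quaternion [x, y, z, w].
In Python, from rig import env gives the robot as it stands.
- The arm moves only by the shell command python3 -m creep 'ROWS' [OPENING] [FORCE]. ROWS is JSON, a list that holds one entry, the list of rows, each a list of 6 numbers: the shift along the tool's x, y, z in cm, then the turn, a rotation vector about the tool's x, y, z in degrees. In form: [[[tx, ty, tz, ax, ay, az], ...]]. A call has 1 to 8 rows; each row is the pose to reach, as a shift and turn from the pose commanded when the call began, along the tool's axes at that moment; what a row does not reach only later rows make up. A row lasts 1/8 s, in which the tool goes at most 62.5 mm and 10.7 degrees, less where a joint would pass 70% of its speed; a pose out of reach is approached as far as the arm can. A call with a gripper value outside its range is refused whole. OPENING is the finger opening in cm, from 0 to 9.4, set as the call begins (- or left out, the last holds). The fingers move at their own pace and stop on an object; FORCE is the grip in N (left out, the last holds). Time passes only in rows, so rows that repeat a pose let the fingers close. It gives the time, the measured TCP pose, the force, the opening and the grip force at its end, in the units of the state.
- env.read_state(): the state, without advancing time (a new reading comes with each control period).
- env.read_camera(name): name is "side" or "top" or "wrist"; returns the picture (420x560x3 uint8, red, green, blue); there is no depth.
- env.camera_params(name): a dict with "vertical_fov" (degrees; the focal length in pixels is half the picture's height over the tangent of half this angle, whatever the lens; pixels are square), "cx", "cy" (the principal point, pixels), "rvec" (rotation vector, rad) and "tvec" (3), from world to camera coordinates, as OpenCV has them. Camera axes: x right, y down, z forward; pixel columns grow to the right and rows downward; lengths in m; the calibration is good to about 2 mm. A picture is of the moment at which its call begins: read the wrist's pose just before it. camera_params takes no time and is no camera call; for the wrist camera it gives the pose at the moment of the call.
- env.close_job(): hands the job in; it is judged then, once.
The state is a dict: "clock": time; "q": joint angles; "qd": joint speeds; "joint_torque": joint torques, N m; "eef_pos": TCP position; "tool_rot": TCP orientation; "force": force on the tool from outside, world axes, zero at the start; "ft_torque": the same for the moment, N m; "opening": opening from 0.0 (shut) to 1.0 (fully open); "finger_force": force on a finger pad.
Only numpy, scipy, OpenCV 4.12 (cv2) and the standard library are available. Lean on these libraries where they do the work, as an engineer would, in place of code of your own. Each camera call takes 0.05 s, during which the arm holds its last target. There are 200 camera calls.

TASK

The hot-water urn's filler cap, the ribbed black one with the key-shaped grip, is lying in the tray: set it on the urn's threaded neck, turn it gently backwards (anticlockwise from above) until you feel its lugs drop into the start of the thread, then turn it forwards (clockwise) until it is fully home against its stop. Do not force it at any time, let go of it at the end, and leave the glasses, the teapot and the other things where they are.

Things in the scene. Friction and masses are not known exactly. Their poses are not given: they have to be found in the camera images.
- cap_grip (a point): Filler cap: loose, black plastic, 130 g, starts upright on the tray's floor. Ribbed round skirt 74 mm wide, 30 mm high, open below; on its flat top an upright bar to grip, 16 mm thick, 50 mm long, 34 mm tall. This point is in the bar on the cap's axis, 22 mm above the flat top, 12 mm below the bar's top, 52.5 mm above the skirt's rim. z up, x along the bar, y across its 16 mm.
- cap_rim (a point): Centre of the lower rim of the cap's skirt, 52.5 mm straight below cap_grip; same axes. Inside the skirt (66 mm bore), centred 5.5 mm above the rim, are four steel lugs 5 mm thick, 90 degrees apart.
- cap: The filler cap as a whole; origin at the centre of the skirt's lower rim, z up, x along the bar. Once on the neck it turns easily (about 0.1 N m); it drops into the thread only if it is free to sink under its own weight or is lightly pressed down.
- urn: Steel hot-water urn, 170 mm wide, fixed to the worktop; origin at the centre of its underside. 160 mm high to the flat top, 187 mm to the top of its filler neck. Side handles reach 113 mm from the axis (plus and minus y), the tap 115 mm (minus x).
- urn_top (a point): Centre of the urn's flat top, at the foot of the neck, z up. Height of the cap's rim above it: 11 to 17 mm while the cap rides on the thread; 6 mm when it has dropped into the starts; 2 mm when home. The cap, turned anticlockwise on the ridges, climbs to about 16 mm, then drops. Riding on the stop ribs (17 mm) it first falls to 11 mm onto the ridges: turn on.
- neck_mouth (a point): Centre of the neck's top, 27 mm above urn_top. Steel neck 53 mm wide, its top 5 mm tapered to 43 mm, so the cap (1.3 mm play all round) centres itself. Outside it a coarse right-hand thread, 63 mm over all, with four starts. How far round they lie differs every time and is not given by any pose.
- thread (a point): Point on the neck's axis half-way up the thread, 10 mm above urn_top (its yaw is the urn's, not the thread's). Each of the four starts is a gap of 20 degrees; clockwise of it a ridge sloping down covers 54 degrees, then an upright stop rib 16 degrees. Clockwise on top of a ridge only jams on the rib. Gap at most 85 degrees back; from the gap 59 degrees clockwise, under the ridge, to the stop.
- tray: Red lacquered plastic tray, fixed, 230 (x) by 320 (y) by 22 mm high, floor and walls 5 mm thick; origin at the centre of its underside.
- spare_lid: Bystander in the tray: spare teapot lid of bare aluminium, 80 mm across, 33 mm high with a small round knob (no bar); origin at the centre of its underside.
- strainer: Bystander in the tray: steel tea strainer, bowl 62 mm across, 22 mm high, flat handle to 130 mm along its x; origin under the bowl.
- spoon_rest: Bystander: white ceramic spoon rest, dish 92 mm across, 14 mm high; origin under the dish.
- teapot: Bystander: tall aluminium teapot, 125 mm wide at the foot, 227 mm high; origin at the centre of its underside.
- glass1: Bystander: tulip tea glass, 58 mm across the rim, 88 mm high; origin at the centre of its foot.
- glass2: Bystander: tulip tea glass, 58 mm across the rim, 88 mm high; origin at the centre of its foot.
- glass3: Bystander: tulip tea glass, 58 mm across the rim, 88 mm high; origin at the centre of its foot.
- glass4: Bystander: tulip tea glass, 58 mm across the rim, 88 mm high; origin at the centre of its foot.
Things that resemble listed ones, but are neither listed nor needed, are in the scene too. Of the things that look like the cap, take the one that is farthest to the robot's left at the start.

How it is judged:
On the way:
1. the cap stands over the neck, rim no more than 20 mm above the urn's top (horizontal distance between cap_rim and urn_top below 0.004 m and angle between cap_rim's own z axis and vertical below 0.12 rad and z of cap_rim in the frame of urn_top below 0.02 m), for 0.2 s.
At the end, for the whole second after the job is handed in: The cap is screwed home: its rim no more than 3.4 mm above the urn's flat top (2 mm is against the stop), its axis within 4 mm of the neck's and within 0.08 rad of vertical, at rest and let go (horizontal distance between cap_rim and urn_top below 0.004 m and angle between cap_rim's own z axis and vertical below 0.08 rad and z of cap_rim in the frame of urn_top below 0.0034 m and linear speed of cap below 0.02 m/s); the robot touches nothing.
It fails at once if the cap is forced: more than 30 N between cap and urn (contact force between cap and urn above 30 N).
It fails at once if a glass, the teapot, the spoon rest, the spare lid or the strainer is shifted by more than 30 mm (distance of any of glass1, glass2, glass3, glass4, teapot, spoon_rest, spare_lid, strainer from where it was at the start of the episode above 0.03 m).
It fails at once if a glass or the teapot is tipped (angle between any of glass1, glass2, glass3, glass4, teapot's own z axis and vertical above 0.35 rad).
It also fails if it takes over 64 s, if anything falls off the work surface, if the arm or the gripper's body presses on something with over 40 N, if the wrist force passes 120 N, or if a joint passes its speed limit or range.

## Working session

There is one attempt and no reset: what is moved stays moved. The work goes in short steps, Python scripts to look and compute and a shell command to move; the robot and the scene stay as the last step left them, time stands still between calls to the robot, and variables do not carry over. Pictures are saved under pics/ and viewed, at most 10 in all, crops included, and the job is handed in when it is done.

```bash
ls; mkdir -p pics; cat > h.py <<'E'
import numpy as np,cv2
from rig import env
from scipy.spatial.transform import Rotation as R
def snap(n,f):
    p=env.camera_params(n); im=env.read_camera(n); cv2.imwrite(f'pics/{f}.png',im[:,:,::-1]); np.save(f'pics/{f}.npy',p); return im,p
def ray(p,u,v,z,h=420):
    f=h/2/np.tan(np.radians(p['vertical_fov'])/2)
    M=R.from_rotvec(p['rvec']).as_matrix(); t=np.array(p['tvec'])
    d=M.T@np.array([(u-p['cx'])/f,(v-p['cy'])/f,1]); c=-M.T@t
    return c+d*(z-c[2])/d[2]
def proj(p,X,h=420):
    f=h/2/np.tan(np.radians(p['vertical_fov'])/2)
    x=R.from_rotvec(p['rvec']).as_matrix()@np.array(X)+p['tvec']
    return f*x[0]/x[2]+p['cx'],f*x[1]/x[2]+p['cy']
E
python3 - <<'E'
from h import *
for n in ("top","side"):
    im,p=snap(n,n+"0"); print(n,p)
s=env.read_state(); print(s)
a=cv2.imread('pics/top0.png');b=cv2.imread('pics/side0.png')
E
```

```text
pics
top {'vertical_fov': 47.97356615232737, 'cx': 283.00845662095213, 'cy': 208.586853348559, 'rvec': array([ 2.12837408, -2.15893194,  0.17066405]), 'tvec': array([0.01342932, 0.52102887, 1.05749744])}
side {'vertical_fov': 51.64173561486451, 'cx': 281.38155775695634, 'cy': 214.45786005018496, 'rvec': array([ 0.81677643, -2.53062537,  1.14253967]), 'tvec': array([0.42656765, 0.29576443, 0.73935353])}
{'clock': 0.1, 'q': array([ 0.96849185,  0.42667345,  0.0738613 ,  1.60655633, -0.0341231 ,
        1.11081358, -0.06709894]), 'qd': array([ 0.00031627, -0.00052607,  0.00039615, -0.00087926,  0.00039543,
       -0.00084013, -0.00049327]), 'joint_torque': array([ 5.86004040e-03, -9.37472606e+01,  3.67584318e+00, -4.55043161e+01,
       -4.86944220e-02,  1.67601777e-02,  3.25421968e-05]), 'eef_pos': array([ 0.29508689, -0.60659316,  0.18163736]), 'tool_rot': array([ 9.74485605e-01,  2.24449218e-01, -1.66050093e-04, -5.71993098e-04]), 'force': array([ 0.45664905,  0.07955044, -0.81675055]), 'ft_torque': array([0.03198227, 0.0378092 , 0.02059755]), 'finger_force': 0.0, 'opening': 0.9992554038581207}
```

View pics/top0.png

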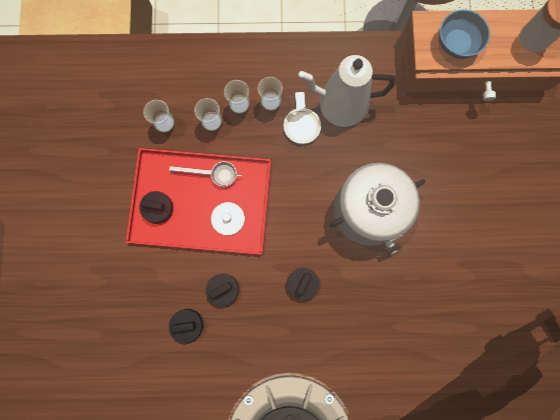

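View pics/side0.png

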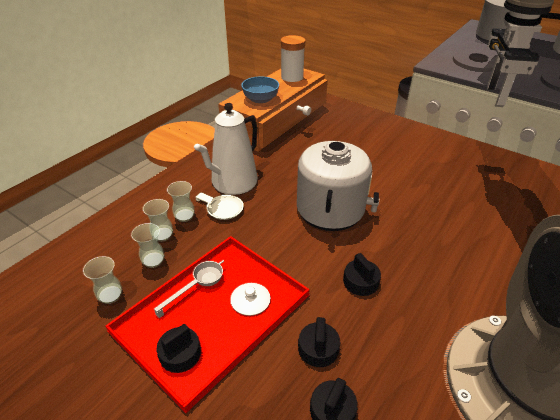

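The top picture shows four black caps: (155,207) in the tray, (185,326), (222,291) and (303,285) loose on the worktop. The one in the tray is farthest left, so I choose it. The aluminium lid at (227,218) is not it. The urn neck is at (384,198). The side view agrees, with the tray cap at (179,348). Next I'll measure and check with a close crop.

```bash
python3 - <<'E'
from h import *
T=cv2.imread('pics/top0.png');S=cv2.imread('pics/side0.png')
pt=np.load('pics/top0.npy',allow_pickle=True).item();ps=np.load('pics/side0.npy',allow_pickle=True).item()
m=((T.max(2)<70)).astype(np.uint8); 
x0,y0=130,180
c,_=cv2.findContours(m[y0:235,x0:185],cv2.RETR_EXTERNAL,cv2.CHAIN_APPROX_NONE);c=max(c,key=cv2.contourArea)
(u,v),r=cv2.minEnclosingCircle(c);print('cap',u+x0,v+y0,r,ray(pt,u+x0,v+y0,.025))
# bar top end points later; urn neck
for z in(.187,.16):print('neck384,198',z,ray(pt,384,198,z))
print('side neck proj of estimates',proj(ps,ray(pt,384,198,.187)))
a=cv2.resize(T[175:240,120:190],None,fx=5.5,fy=5.5,interpolation=2)
b=cv2.resize(T[170:232,345:425],None,fx=5,fy=5,interpolation=2)
c=cv2.resize(S[310:380,140:220],None,fx=5,fy=5,interpolation=2)
d=cv2.resize(S[125:165,300:375],None,fx=5,fy=5,interpolation=2)
W=np.zeros((600,800,3),np.uint8)
def put(i,y,x):
    i=i[:600-y,:800-x];W[y:y+i.shape[0],x:x+i.shape[1]]=i
a=cv2.resize(a,None,fx=.8,fy=.8);b=cv2.resize(b,None,fx=.9,fy=.9);c=cv2.resize(c,None,fx=.8,fy=.8)
put(a,0,0);put(b,0,400);put(c,310,0);put(d,310,400)
cv2.imwrite('pics/crop.png',W)
E
```

```text
cap 151.60112380981445 206.3202247619629 13.41620922088623 [0.53323996 0.31556303 0.025     ]
neck384,198 0.187 [ 0.51719044 -0.19733961  0.187     ]
neck384,198 0.16 [ 0.52191694 -0.20338824  0.16      ]
side neck proj of estimates (np.float64(336.62739062459474), np.float64(145.99524772630295))
```

View pics/crop.png

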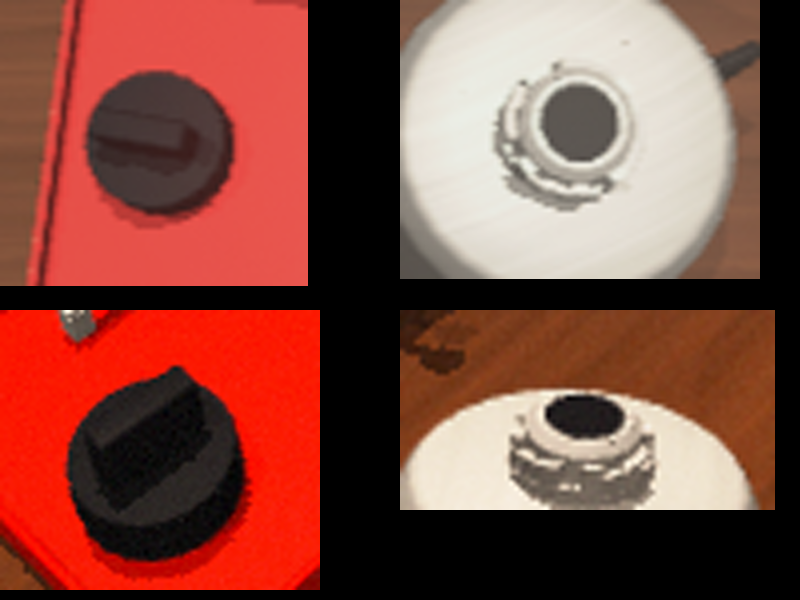

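The crop confirms a ribbed cap with an upright bar at about (155,207). Its bar runs nearly along world y. The neck hole in both views agrees to within a pixel, giving about (0.518, -0.198).

```bash
cat >> h.py <<'E'
def go(x,y,z,yaw):
    "shift (cm) and turn (deg) in tool axes to TCP target, tool down, tool-x at yaw"
    s=env.read_state(); A=R.from_quat(s['tool_rot']); B=R.from_euler('ZX',[np.radians(yaw),np.pi])
    print('go',np.round(A.inv().apply(np.array([x,y,z])-s['eef_pos'])*100,2),np.round(np.degrees((A.inv()*B).as_rotvec()),1))
E
python3 -m creep '[[[0,0,-6,0,0,0],[0,0,-12,0,0,0],[0,0,-18,0,0,0],[0,0,-18,0,0,0]]]' 9.4
python3 - <<'E'
from h import *
go(.50,-.15,.36,60);go(.53,.25,.30,90)
p=env.camera_params('wrist');M=R.from_rotvec(p['rvec']).as_matrix();c=-M.T@p['tvec']
s=env.read_state();A=R.from_quat(s['tool_rot']);print(A.inv().apply(c-s['eef_pos']),A.inv().apply(M[2]),p['vertical_fov'],s['q'])
E
```

```text
clock: 0.6
eef_pos: [0.2959, -0.6084, 0.3673]
tool_rot: [0.975, 0.224, 0.001, 0.003]
force: [-0.1, -0.7, -1.2]
opening: 1.003
finger_force: 0.0
go [ 38.4  -32.3    0.53] [  0.4   0.1 -34.1]
go [ 58.58 -67.     6.3 ] [  0.4   0.2 -64.1]
[ 0.07623875 -0.0002224  -0.20157671] [-2.61214491e-01  5.39914169e-04  9.65280632e-01] 67.20679271201998 [ 0.9573378   0.32981201  0.09154814  1.35140824 -0.03000086  1.45467026
 -0.07097723]
```

```bash
python3 -m creep '[[[38.4,-32.3,0.5,0,0,-34],[38.4,-32.3,0.5,0,0,-34],[38.4,-32.3,0.5,0,0,-34],[38.4,-32.3,0.5,0,0,-34],[38.4,-32.3,0.5,0,0,-34],[38.4,-32.3,0.5,0,0,-34],[38.4,-32.3,0.5,0,0,-34],[38.4,-32.3,0.5,0,0,-34]]]'
python3 - <<'E'
from h import *
go(.53,.305,.20,95); print(env.read_state()['q'])
E
```

```text
clock: 1.6
eef_pos: [0.4986, -0.1482, 0.3566]
tool_rot: [0.866, 0.499, -0.0, -0.0]
force: [1.5, 0.1, 0.9]
opening: 1.0
finger_force: 0.0
go [ 40.8  -19.98  15.67] [ -0.1   0.  -35.1]
[ 0.48364667  0.07554131 -0.33880185  1.68457078  0.02548147  1.38668874
 -0.38376085]
```

```bash
python3 -m creep '[[[40.8,-20,15.7,0,0,-35],[40.8,-20,15.7,0,0,-35],[40.8,-20,15.7,0,0,-35],[40.8,-20,15.7,0,0,-35],[40.8,-20,15.7,0,0,-35],[40.8,-20,15.7,0,0,-35],[40.8,-20,15.7,0,0,-35],[40.8,-20,15.7,0,0,-35]]]'
python3 -m creep '[[[0,0,0,0,0,0],[0,0,0,0,0,0],[0,0,0,0,0,0]]]'
python3 - <<'E'
from h import *
snap('wrist','w1'); print(env.read_state()['q'])
E
```

```text
clock: 2.6
eef_pos: [0.5287, 0.3055, 0.1984]
tool_rot: [0.675, 0.738, -0.001, -0.001]
force: [-0.5, -1.9, 0.5]
opening: 1.001
finger_force: 0.0
clock: 2.98
eef_pos: [0.5302, 0.3018, 0.2006]
tool_rot: [0.677, 0.736, 0.0, 0.0]
force: [0.5, -0.6, -0.5]
opening: 0.998
finger_force: 0.0
[-0.10953779  0.374772   -0.65765673  1.70391129  0.24870046  1.14731687
 -0.75206037]
```

View pics/w1.png

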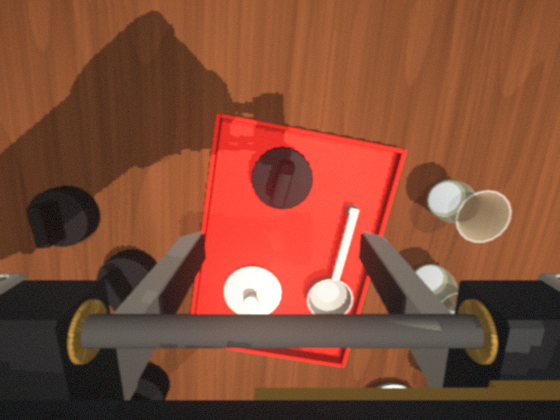

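The wrist picture shows the cap at about (282,178) with its bar from (292,162) to (274,200). The fingertips are at (200,240) and (365,240). The strainer at (330,298) and the lid at (252,290) are clear. I'll locate the bar using a stretched crop.

```bash
python3 - <<'E'
from h import *
I=cv2.imread('pics/w1.png');p=np.load('pics/w1.npy',allow_pickle=True).item()
c=I[135:220,240:325].astype(float)
m=(c.max(2)<90).astype(np.uint8)
k,_=cv2.findContours(m,cv2.RETR_EXTERNAL,2);k=max(k,key=cv2.contourArea)
(u,v),r=cv2.minEnclosingCircle(k);print(u+240,v+135,r,ray(p,u+240,v+135,.02))
cv2.imwrite('pics/c1.png',cv2.resize(np.clip(c*3,0,255).astype(np.uint8),None,fx=7,fy=7,interpolation=2))
E
```

```text
279.81784439086914 168.19330978393555 21.895336151123047 [0.52664862 0.31747913 0.02      ]
```

View pics/c1.png

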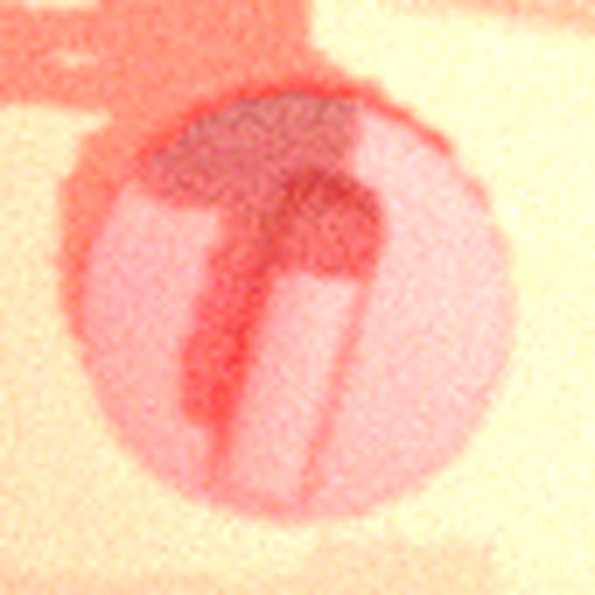

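The crop shows the disc centre at crop (297,305) and the bar's top face running from (333,185) to (258,497).

```bash
python3 - <<'E'
from h import *
p=np.load('pics/w1.npy',allow_pickle=True).item()
f=lambda x,y,z:ray(p,240+x/7,135+y/7,z)
print(f(297,305,.035));a=f(333,185,.0695);b=f(258,497,.0695);print(a,b,(a+b)/2,np.hypot(*(a-b)[:2]))
d=b-a;print(np.degrees(np.arctan2(d[1],d[0])))
go(.5267,.3095,.2,95)
E
```

```text
[0.53064098 0.3078305  0.035     ]
[0.53387655 0.3331241  0.0695    ] [0.52655356 0.28354198 0.0695    ] [0.53021506 0.30833304 0.0695    ] 0.05011998233512271
-98.40151957761209
go [ 0.78 -0.29  0.07] [ 0.   0.  -0.2]
```

```bash
python3 - <<'E'
from h import *
go(.5304,.3081,.10,81.6)
E
```

```text
go [ 0.62  0.06 10.07] [ 0.   0.  13.2]
```

```bash
python3 -m creep '[[[0.6,0,5,0,0,7],[0.6,0,10,0,0,13.2],[0.6,0,10,0,0,13.2],[0.6,0,10,0,0,13.2],[0.6,0,10,0,0,13.2]]]' 5
python3 - <<'E'
from h import *
go(.5304,.3081,.041,81.6)
E
```

```text
clock: 3.65
eef_pos: [0.5305, 0.3096, 0.1026]
tool_rot: [0.756, 0.655, 0.002, 0.0]
force: [0.2, -0.1, 0.5]
opening: 0.54
finger_force: 0.0
go [-0.17 -0.    6.16] [ 0.1 -0.1  0.2]
```

```bash
python3 -m creep '[[[-0.1,0,2,0,0,0],[-0.1,0,4,0,0,0],[-0.1,0,5.4,0,0,0],[-0.1,0,6,0,0,0],[-0.1,0,6,0,0,0],[-0.1,0,6,0,0,0],[-0.1,0,6,0,0,0]]]'
python3 -m creep '[[[0,0,0,0,0,0],[0,0,0,0,0,0],[0,0,0,0,0,0],[0,0,0,0,0,0],[0,0,0,0,0,0],[0,0,0,0,0,0]]]' 1 20
```

```text
clock: 4.53
eef_pos: [0.5295, 0.3083, 0.0409]
tool_rot: [0.756, 0.654, 0.0, 0.0]
force: [0.3, 0.4, 0.8]
opening: 0.53
finger_force: 0.0
clock: 5.28
eef_pos: [0.5292, 0.3081, 0.0404]
tool_rot: [0.756, 0.654, 0.0, 0.0]
force: [-0.1, -0.2, 1.1]
opening: 0.164
finger_force: 19.9
```

```bash
python3 -m creep '[[[0,0,-2,0,0,0],[0,0,-6,0,0,0],[0,0,-12,0,0,0],[0,0,-18,0,0,0],[0,0,-24,0,0,0],[0,0,-26,0,0,0],[0,0,-26,0,0,0]]]'
python3 - <<'E'
from h import *
go(.518,-.198,.30,81.6); s=env.read_state();print(s['opening'],s['q'])
E
```

```text
clock: 6.15
eef_pos: [0.5293, 0.3087, 0.3028]
tool_rot: [0.756, 0.654, 0.002, 0.0]
force: [-0.2, -0.4, -2.4]
opening: 0.166
finger_force: 19.9
go [-50.31   6.14   0.2 ] [ 0.2 -0.1  0.2]
0.16587900646537046 [-0.13575764  0.2990938  -0.63073104  1.56820488  0.18079619  1.32983279
 -0.9319142 ]
```

```bash
python3 -m creep '[[[-58.5,6.1,0,0,0,0],[-58.5,6.1,0,0,0,0],[-58.5,6.1,0,0,0,0],[-58.5,6.1,0,0,0,0],[-58.5,6.1,0,0,0,0],[-58.5,6.1,0,0,0,0],[-58.5,6.1,0,0,0,0],[-58.5,6.1,0,0,0,0]]]'
python3 -m creep '[[[0,0,0,0,0,0],[0,0,0,0,0,0]]]'
python3 - <<'E'
from h import *
go(.518,-.28,.30,81.6)
E
```

```text
clock: 7.15
eef_pos: [0.5079, -0.1932, 0.2993]
tool_rot: [0.756, 0.654, -0.0, -0.001]
force: [0.5, 0.7, -1.6]
opening: 0.166
finger_force: 20.0
clock: 7.4
eef_pos: [0.5085, -0.1909, 0.2993]
tool_rot: [0.756, 0.654, -0.0, -0.001]
force: [0.3, 0.7, -0.6]
opening: 0.169
finger_force: 20.0
go [-8.68  2.22 -0.08] [-0.1 -0.   0.1]
```

```bash
python3 -m creep '[[[-4,1,0,0,0,0],[-8.7,2.2,0,0,0,0],[-8.7,2.2,0,0,0,0],[-8.7,2.2,0,0,0,0],[-8.7,2.2,0,0,0,0]]]'
python3 - <<'E'
from h import *
snap('wrist','w2');s=env.read_state();print(s['q'],s['eef_pos'])
p=np.load('pics/w2.npy',allow_pickle=True).item();print(proj(p,[.518,-.198,.187]))
E
```

```text
clock: 8.02
eef_pos: [0.5186, -0.279, 0.3003]
tool_rot: [0.755, 0.655, 0.0, -0.0]
force: [-0.2, -0.2, -1.4]
opening: 0.168
finger_force: 20.0
[ 0.5996858   0.21577679 -0.25689143  1.63855194  0.05633187  1.29439347
  0.19098716] [ 0.5186008  -0.27929099  0.30046067]
(np.float64(269.08259804629), np.float64(112.81284337082336))
```

View pics/w2.png

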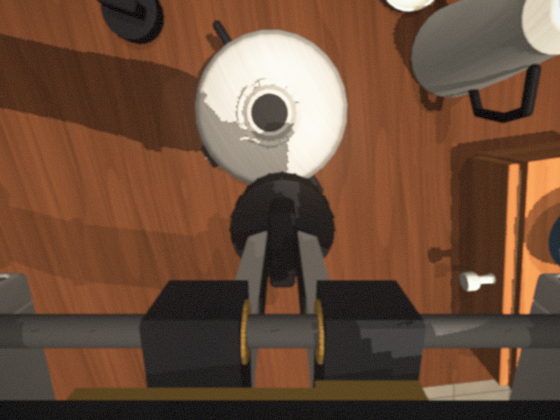

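The neck hole sits at (269,113), exactly where predicted. The held cap's disc spans columns 230 to 335 with its top at row 173.

```bash
python3 - <<'E'
from h import *
I=cv2.imread('pics/w2.png');p=np.load('pics/w2.npy',allow_pickle=True).item();s=env.read_state()
m=(I[88:138,244:294].max(2)<80).astype(np.uint8);k,_=cv2.findContours(m,0,2);k=max(k,key=cv2.contourArea)
(u,v),(a,b),_=cv2.fitEllipse(k);n=ray(p,u+244,v+88,.187);print('neck',u+244,v+88,a,b,n)
# cap disc edge: upper arc points via dark mask
m=(I[165:260,222:345].max(2)<60).astype(np.uint8);pts=[]
for c in range(20,104,3):
    r=np.flatnonzero(m[:,c]); 
    if len(r):pts.append([c+222,r[0]+165])
w=np.array([ray(p,*q,.2945)[:2] for q in pts])
A=np.c_[2*w,np.ones(len(w))];x=np.linalg.lstsq(A,(w**2).sum(1),rcond=None)[0]
print('cap',x[:2],'r',np.sqrt(x[2]+x[:2]@x[:2]),'tcp',s['eef_pos'])
print(np.array(pts)[::4].tolist())
go(n[0],n[1],.30,81.6)
E
```

```text
neck 264.39300537109375 116.89340782165527 19.127166748046875 32.081695556640625 [ 0.51296101 -0.20109583  0.187     ]
cap [ 0.52027723 -0.27240637] r 0.033401545638066917 tcp [ 0.5186008  -0.27929099  0.30046067]
[[242, 195], [254, 182], [266, 176], [278, 174], [290, 175], [302, 178], [314, 185]]
go [ 7.66 -1.67  0.05] [ 0.  -0.   0.3]
```

```bash
python3 -m creep '[[[4,-0.8,0,0,0,0],[8,-1.1,0,0,0,0],[8,-1.1,2,0,0,0],[8,-1.1,5,0,0,0],[8,-1.1,6,0,0,0],[8,-1.1,6,0,0,0],[8,-1.1,6,0,0,0]]]'
python3 - <<'E'
from h import *
go(.518,-.198,.23,81.6)
E
```

```text
clock: 8.95
eef_pos: [0.5195, -0.2001, 0.2414]
tool_rot: [0.756, 0.654, 0.0, 0.001]
force: [0.1, 0.1, -1.2]
opening: 0.168
finger_force: 20.0
go [ 0.18 -0.18  1.14] [0.1 0.  0.1]
```

```bash
python3 -m creep '[[[0.2,-0.15,0,0,0,0],[0.2,-0.15,0.6,0,0,0],[0.2,-0.15,1.2,0,0,0],[0.2,-0.15,1.6,0,0,0],[0.2,-0.15,2,0,0,0],[0.2,-0.15,2.4,0,0,0],[0.2,-0.15,2.4,0,0,0]]]'
python3 - <<'E'
from h import *
s=env.read_state();print(s['force'],s['ft_torque']);go(.518,-.198,.21,81.6)
E
```

```text
clock: 9.82
eef_pos: [0.5176, -0.1977, 0.216]
tool_rot: [0.756, 0.654, -0.0, -0.0]
force: [-0.2, 0.2, -1.9]
opening: 0.163
finger_force: 20.0
[-0.15228459  0.21080163 -1.86485767] [-0.00238981 -0.03166168 -0.02475991]
go [-0.02  0.05  0.6 ] [-0.  -0.   0.1]
```

```bash
python3 -m creep '[[[0,0,0.1,0,0,0],[0,0,0.2,0,0,0],[0,0,0.3,0,0,0],[0,0,0.3,0,0,0]]]'; python3 -m creep '[[[0,0,0.1,0,0,0],[0,0,0.1,0,0,0],[0,0,0.2,0,0,0],[0,0,0.2,0,0,0]]]';
```

```text
clock: 10.32
eef_pos: [0.5177, -0.1978, 0.2133]
tool_rot: [0.756, 0.654, 0.0, -0.0]
force: [1.0, 0.2, -0.7]
opening: 0.166
finger_force: 20.0
clock: 10.82
eef_pos: [0.5177, -0.1978, 0.2112]
tool_rot: [0.756, 0.654, 0.0, -0.0]
force: [-0.2, 0.2, -1.3]
opening: 0.163
finger_force: 20.0
```

```bash
python3 -m creep '[[[0,0,0.1,0,0,0],[0,0,0.2,0,0,0],[0,0,0.2,0,0,0]]]'; python3 -m creep '[[[0,0,0.1,0,0,0],[0,0,0.2,0,0,0],[0,0,0.2,0,0,0]]]';
```

```text
clock: 11.2
eef_pos: [0.5179, -0.1977, 0.2095]
tool_rot: [0.756, 0.654, 0.0, 0.0]
force: [-0.7, 1.1, 1.0]
opening: 0.168
finger_force: 20.0
clock: 11.58
eef_pos: [0.5186, -0.1978, 0.2089]
tool_rot: [0.756, 0.654, 0.001, 0.001]
force: [-4.1, 2.9, 18.2]
opening: 0.168
finger_force: 20.1
```

```bash
python3 -m creep '[[[0,0,-0.3,0,0,0],[0,0,-0.3,0,0,0],[0,0,-0.3,0,0,0]]]'; python3 -m creep '[[[0,0,0,0,0,0],[0,0,0,0,0,0],[0,0,0,0,0,0]]]' 1.9
python3 - <<'E'
from h import *
s=env.read_state();print(s['force'],s['ft_torque'])
E
```

```text
clock: 11.95
eef_pos: [0.5175, -0.1978, 0.21]
tool_rot: [0.756, 0.654, -0.0, -0.0]
force: [0.2, -0.2, -1.5]
opening: 0.166
finger_force: 20.0
clock: 12.32
eef_pos: [0.5177, -0.1978, 0.2103]
tool_rot: [0.756, 0.654, 0.0, -0.0]
force: [0.3, -0.8, -0.2]
opening: 0.198
finger_force: 0.0
[ 0.26994963 -0.78649721 -0.22786928] [-0.01357505 -0.06391212 -0.00613283]
```

```bash
cat > t.py <<'E'
from h import *
s=env.read_state();print('F',np.round(s['force'],1),'T',np.round(s['ft_torque'],3),'yaw',round(2*np.degrees(np.arctan2(s['tool_rot'][1],s['tool_rot'][0])),1),'q7',s['q'][6])
E
M='-m creep'
python3 -m creep '[[[0,0,0,0,0,-3],[0,0,0,0,0,-6],[0,0,0,0,0,-9],[0,0,0,0,0,-12],[0,0,0,0,0,-12]]]' >/dev/null; python3 t.py
python3 -m creep '[[[0,0,0,0,0,-2],[0,0,0,0,0,-4],[0,0,0,0,0,-6],[0,0,0,0,0,-6]]]' >/dev/null; python3 t.py
python3 -m creep '[[[0,0,0,0,0,-2],[0,0,0,0,0,-4],[0,0,0,0,0,-6],[0,0,0,0,0,-6]]]' | grep opening; python3 t.py
```

```text
F [-0.5  0.5 -0.1] T [-0.034  0.025 -0.035] yaw 93.7 q7 0.23693310049444924
F [-0.2  0.2  2.1] T [-0.03  -0.141 -0.007] yaw 99.8 q7 0.33927057988564857
opening: 0.204
F [ 0.3 -0.2  6.1] T [-0.024 -0.11  -0.17 ] yaw 105.8 q7 0.4418478372917881
```

```bash

python3 -m creep '[[[0,0,-0.1,0,0,-2],[0,0,-0.1,0,0,-4],[0,0,-0.1,0,0,-6],[0,0,-0.1,0,0,-6]]]' >/dev/null; python3 t.py
python3 -m creep '[[[0,0,0,0,0,-2],[0,0,0,0,0,-4],[0,0,0,0,0,-4]]]' | grep opening; python3 t.py
```

```text
F [-0.1  0.1 -0.3] T [ 0.025 -0.127  0.049] yaw 111.8 q7 0.542665517476957
opening: 0.201
F [ 0.  -0.5  0.4] T [ 0.02  -0.083  0.065] yaw 115.8 q7 0.610124045420624
```

```bash
python3 - <<'E'
from h import *
a,p=snap('side','s3');b,_=snap('wrist','w3')
for h in(.006,.011,.016):print(h,[np.round(proj(p,[.518,-.198,.16+h+d]),1) for d in(0,.03,.064)])
A=cv2.resize(a[95:195,290:385],None,fx=4.2,fy=6,interpolation=2);B=cv2.resize(b[130:330,190:380],None,fx=2.1,fy=3,interpolation=2)
W=np.hstack([A[:600],B[:600]]);cv2.imwrite('pics/c3.png',np.clip(W.astype(float)[:,:,::-1]*1.6,0,255).astype(np.uint8));print(W.shape)
E
```

```text
0.006 [array([335.6, 153.7]), array([336.8, 142.3]), array([338.3, 128.7])]
0.011 [array([335.8, 151.8]), array([337. , 140.3]), array([338.5, 126.6])]
0.016 [array([336., 150.]), array([337.2, 138.3]), array([338.7, 124.5])]
(600, 798, 3)
```

View pics/c3.png

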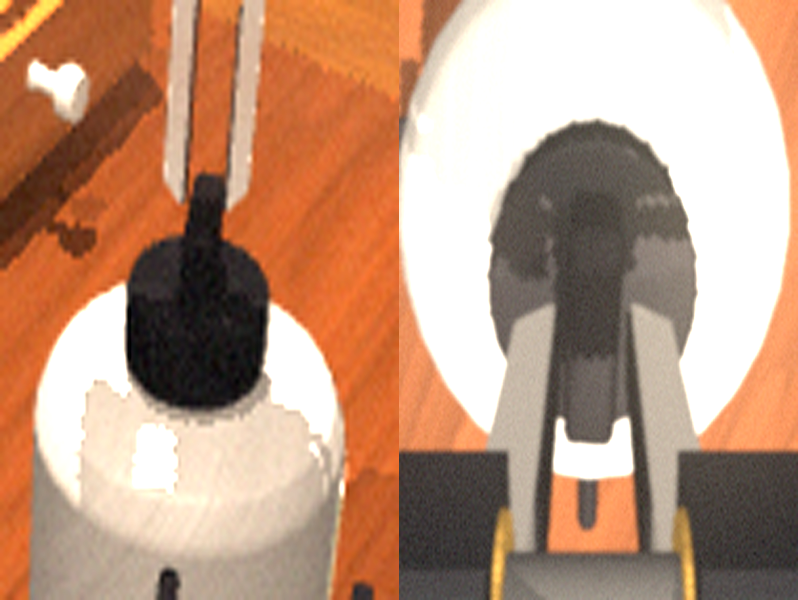

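The left half (side view) shows the cap sitting upright on the neck with its rim front at crop row 408, full-picture row 163. The right half (wrist view) shows the bar between the loose jaws. I'll compare the rim row against each height.

```bash
python3 - <<'E'
from h import *
p=np.load('pics/s3.npy',allow_pickle=True).item();I=cv2.imread('pics/s3.png')
t=np.linspace(0,6.28,180)
for h in(.002,.006,.011,.014,.016):
    print(h,[round(max(proj(p,[.518+.037*np.cos(a),-.198+.037*np.sin(a),.16+h])[1] for a in t),1), round(min(proj(p,[.518+.037*np.cos(a),-.198+.037*np.sin(a),.16+h+.03])[1] for a in t),1)])
print(I[150:172,335].max(1))
E
```

```text
0.002 [np.float64(164.7), np.float64(135.0)]
0.006 [np.float64(163.2), np.float64(133.5)]
0.011 [np.float64(161.3), np.float64(131.5)]
0.014 [np.float64(160.1), np.float64(130.4)]
0.016 [np.float64(159.4), np.float64(129.6)]
[ 21  26  15  17  14  19  11  19  17  11  20  15  18  65 118 154 158 156
 158 158 160 161]
```

```bash

python3 -m creep '[[[0,0,0.4,0,0,2],[0,0,0.8,0,0,4],[0,0,0.8,0,0,6],[0,0,0.8,0,0,6]]]' >/dev/null; python3 t.py
python3 -m creep '[[[0,0,0,0,0,3],[0,0,0,0,0,6],[0,0,0,0,0,9],[0,0,0,0,0,12],[0,0,0,0,0,12]]]' >/dev/null; python3 t.py
python3 -m creep '[[[0,0,0,0,0,3],[0,0,0,0,0,6],[0,0,0,0,0,8],[0,0,0,0,0,8]]]' |grep -E 'eef|open'; python3 t.py
```

```text
F [ 0.5 -0.3  0.7] T [-0.029 -0.048 -0.016] yaw 109.7 q7 0.5040898205711115
F [ 0.3 -1.2 -0. ] T [ 0.013 -0.064  0.009] yaw 97.8 q7 0.30298834616490933
eef_pos: [0.5178, -0.1978, 0.2034]
opening: 0.199
F [0.4 0.5 0.8] T [-0.033 -0.091  0.052] yaw 89.8 q7 0.16837343312894265
```

```bash

for i in 1 2 3; do :; done
python3 -m creep '[[[0,0,0,0,0,3],[0,0,0,0,0,6],[0,0,0,0,0,8],[0,0,0,0,0,8]]]' >/dev/null; python3 t.py
python3 -m creep '[[[0,0,0,0,0,3],[0,0,0,0,0,6],[0,0,0,0,0,8],[0,0,0,0,0,8]]]' |grep -E 'eef|open'; python3 t.py
```

```text
F [ 0.4  0.7 -0.4] T [-0.026 -0.031 -0.025] yaw 81.8 q7 0.03317717991789061
eef_pos: [0.5177, -0.1977, 0.2033]
opening: 0.203
F [ 0.   0.9 -1.1] T [-0.074 -0.061 -0.05 ] yaw 73.8 q7 -0.10199514522125587
```

```bash

python3 -m creep '[[[0,0,0.1,0,0,3],[0,0,0.1,0,0,6],[0,0,0.1,0,0,8],[0,0,0.1,0,0,8]]]' >/dev/null; python3 t.py
python3 -m creep '[[[0,0,0,0,0,3],[0,0,0,0,0,6],[0,0,0,0,0,6]]]' >/dev/null; python3 t.py
python3 -m creep '[[[0,0,0.1,0,0,2],[0,0,0.1,0,0,4],[0,0,0.1,0,0,4]]]' |grep -E 'eef|open'; python3 t.py
```

```text
F [-0.6  0.2 -0.3] T [-0.048 -0.019 -0.02 ] yaw 65.8 q7 -0.23747126114080958
F [-0.1  0.3 -0.3] T [-0.037 -0.04   0.026] yaw 59.8 q7 -0.3383513237338403
eef_pos: [0.5177, -0.1978, 0.2013]
opening: 0.202
F [-0.3 -0.2 -0.7] T [-0.037 -0.111  0.002] yaw 55.7 q7 -0.4079050832045099
```

```bash

python3 -m creep '[[[0,0,0,0,0,3],[0,0,0,0,0,6],[0,0,0,0,0,6]]]' >/dev/null; python3 t.py
python3 -m creep '[[[0,0,0,0,0,2],[0,0,0,0,0,4],[0,0,0,0,0,4]]]' >/dev/null; python3 t.py
python3 -m creep '[[[0,0,0,0,0,2],[0,0,0,0,0,4],[0,0,0,0,0,4]]]' |grep -E 'eef|open'; python3 t.py
```

```text
F [-0.3 -1.  -1. ] T [-0.029  0.026  0.036] yaw 49.8 q7 -0.5082977217006442
F [-0.3  0.1  0. ] T [-0.067 -0.005  0.025] yaw 45.7 q7 -0.5771124423259325
eef_pos: [0.5177, -0.1978, 0.2013]
opening: 0.202
F [ 0.4 -0.2 -1.4] T [-0.048 -0.011  0.02 ] yaw 41.7 q7 -0.644954875570111
```

```bash
python3 - <<'E'
from h import *
a,p=snap('side','s4');b,_=snap('wrist','w4')
A=cv2.resize(a[95:195,290:385],None,fx=4.2,fy=6,interpolation=2);B=cv2.resize(b[130:330,190:380],None,fx=2.1,fy=3,interpolation=2)
W=np.hstack([A[:600],B[:600]]);cv2.imwrite('pics/c4.png',np.clip(W.astype(float)[:,:,::-1]*1.6,0,255).astype(np.uint8))
print(a[158:170,335].max(1))
E
```

```text
[ 12  15  15  17  19  19  25  89 157 153 155 155]
```

View pics/c4.png

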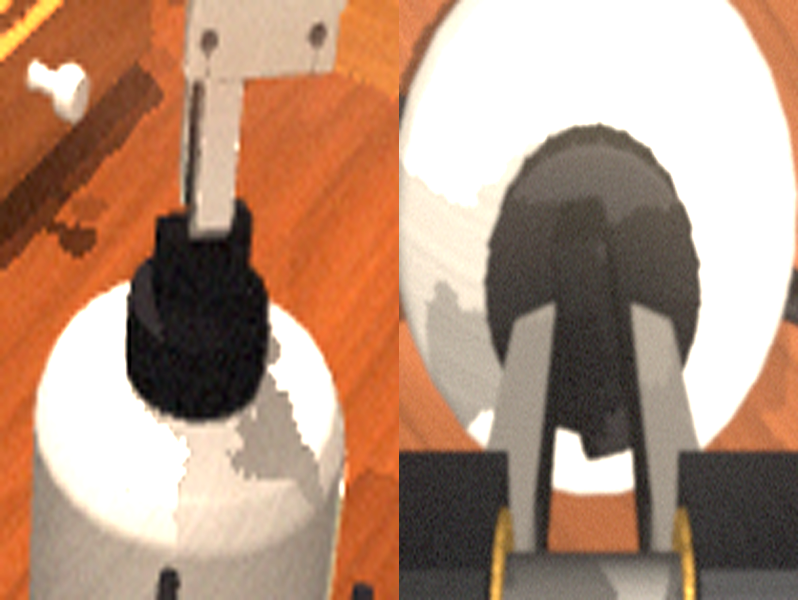

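The left half shows the rim front now at row 165, which means about 2 mm. The cap has turned and is nearly home. I'll turn a little further until the torque shows the stop.

```bash

python3 -m creep '[[[0,0,0,0,0,2],[0,0,0,0,0,3],[0,0,0,0,0,3]]]' >/dev/null; python3 t.py
python3 -m creep '[[[0,0,0,0,0,2],[0,0,0,0,0,3],[0,0,0,0,0,3]]]' |grep -E 'eef|open'; python3 t.py
```

```text
F [ 0.8 -0.1 -1.4] T [ 0.01  -0.087  0.042] yaw 38.7 q7 -0.6952623157816601
eef_pos: [0.5177, -0.1978, 0.2013]
opening: 0.204
F [ 0.9  0.3 -0.8] T [ 0.03  -0.079  0.109] yaw 35.7 q7 -0.7459828812571629
```

```bash

python3 -m creep '[[[0,0,0,0,0,1],[0,0,0,0,0,2],[0,0,0,0,0,2]]]' |grep -E 'open'; python3 t.py
```

```text
opening: 0.207
F [ 0.  -0.6 -1. ] T [-0.086 -0.06   0.22 ] yaw 33.7 q7 -0.7798628630961368
```

```bash

python3 -m creep '[[[0,0,0,0,0,1],[0,0,0,0,0,2],[0,0,0,0,0,2]]]' |grep -E 'open'; python3 t.py
```

```text
opening: 0.201
F [ 0.3 -0.1 -1.6] T [-0.177 -0.055  0.376] yaw 31.7 q7 -0.8137221299539429
```

The torque now climbs steadily with angle, so the cap is against the stop. I'll ease back, open and withdraw straight up.

```bash

python3 -m creep '[[[0,0,0,0,0,-3],[0,0,0,0,0,-5],[0,0,0,0,0,-5],[0,0,0,0,0,-5],[0,0,0,0,0,-5]]]' 4.5; python3 t.py
python3 -m creep '[[[0,0,-1,0,0,0],[0,0,-4,0,0,0],[0,0,-8,0,0,0],[0,0,-12,0,0,0],[0,0,-12,0,0,0],[0,0,-12,0,0,0]]]'
python3 - <<'E'
from h import *
a,p=snap('side','s5');b,_=snap('top','t5')
print(a[158:170,335].max(1))
t=np.linspace(0,6.28,180)
for h in(.002,.0034,.006):print(h,max(proj(p,[.518+.037*np.cos(x),-.198+.037*np.sin(x),.16+h])[1] for x in t))
A=cv2.resize(a[95:195,290:385],None,fx=4.2,fy=6,interpolation=2);B=cv2.resize(b[0:350,60:460],None,fx=1,fy=1.2)
W=np.zeros((600,800,3),np.uint8);W[:600,:399]=A;W[:420,399:799]=B;cv2.imwrite('pics/c5.png',W[:,:,::-1])
E
```

```text
clock: 22.15
eef_pos: [0.5177, -0.1978, 0.2013]
tool_rot: [0.949, 0.315, 0.0, -0.0]
force: [-0.3, 0.0, -0.4]
opening: 0.481
finger_force: 0.0
F [-0.3  0.  -0.4] T [-0.024  0.015 -0.009] yaw 36.7 q7 -0.7292639169413578
clock: 22.9
eef_pos: [0.5176, -0.1977, 0.3213]
tool_rot: [0.949, 0.315, 0.0, 0.0]
force: [-0.8, 0.6, -1.3]
opening: 0.479
finger_force: 0.0
[ 20  16  15  15  17  17  21  91 154 164 246 245]
0.002 164.69917767512231
0.0034 164.17095028112414
0.006 163.18721128232661
```

View pics/c5.png

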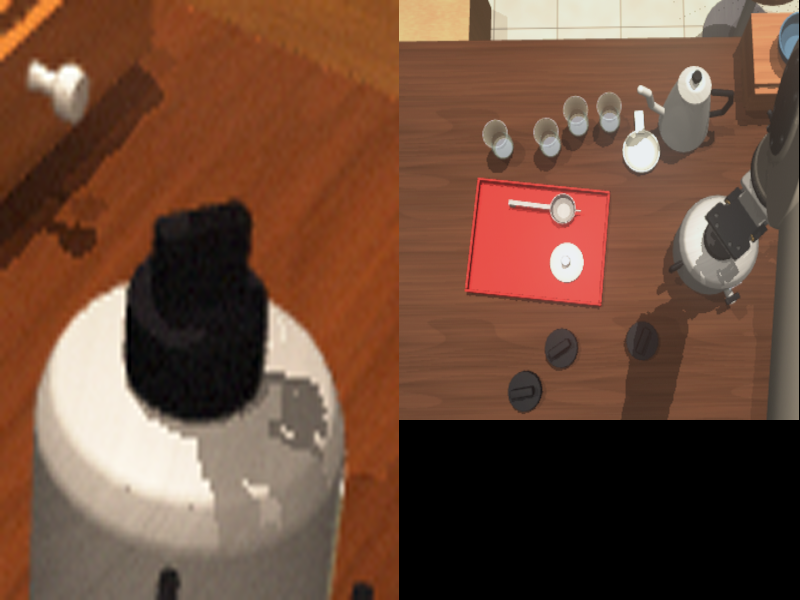

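The cap is upright and low on the urn, with its rim at row 165 (about 2 mm). The hand is clear, and the bystanders are where they were.

```bash
python3 -c "
from rig import env
print(env.close_job())"
```

```text
the job is handed in; nothing more can be done
None
```

The filler cap is on the urn's neck, turned back into the thread start and then clockwise to its stop (rim about 2 mm above the urn's top by camera), let go, and the job was handed in at about 23 s; the hand-in did not return a verdict.

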